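# Shut and latch the test kiln

## Robot

A 7-joint arm with a two-finger parallel gripper is mounted at the origin on the work surface. World frame = base frame: x ahead of the robot, y to its left, z up, the work surface at z = 0. Lengths are in mm, angles in rad, forces in N, time in s.
With the tool pointing down it reaches from about 350 to 775 mm from the base axis. Payload 3.1 kg.
Tool frame: the origin (TCP) lies midway between the tips of the shut fingers; the grasp point (between the pads) lies 19 mm behind it; z points along the fingers, y is the line along which they close (so a half turn about z gives the same grasp; the last joint's range is limited). The gripper opens to 85 mm and grips with 20 to 120 N. Pads are 22 mm wide; open, the fingers measure 114 mm over their backs; the gripper's body (76 mm by 85 mm) begins 54 mm behind the grasp point. The pads swing forward as they close: fully open they stand 13 mm farther back than shut.
Start: joints at [-1.195, 0.311, 0.014, 1.512, -0.004, 1.319, -0.027], TCP at [223.139, 502.719, 208.304] pointing down, gripper open.
Joint ranges: [-2.7, 2.7], [-0.3, 1.91], [-1.27, 1.3], [0.12, 2.57], [-1.44, 4.58], [0.2, 2.03], [-3.05, 3.05]. Speed limits (rad/s): [2.79, 2.79, 3.14, 3.14, 3.14, 3.14, 3.14].

## Interface

Orientations are given as a unit quaternion [x, y, z, w].
In Python, from rig import env gives the robot as it stands.
- The arm moves only by the tool play_rows, never from a script. Its argument "plan" is a list of rows, each a list of 5 numbers: the shift along the world's x, y, z in units of 0.1 m (1.0 is 0.1 m), then the turn about the world's z in units of 180 degrees (1.0 is 180 degrees), then the closure, from -1 (fully open) to 1 (shut), so that 0 is half open. In form: [[tx, ty, tz, yaw, grip], ...]. A call has 1 to 10 rows; each row is the pose to reach, as a shift and turn from the pose commanded when the call began, turning the shorter way round; what a row does not reach only later rows make up. A row lasts 1/8 s, in which the tool goes at most 62.5 mm and 10.7 degrees, less where a joint would pass 70% of its speed; a pose out of reach is approached as far as the arm can. A call with a number of a shift or a turn outside -1 to 1 is refused whole. A call with a gripper value outside its range is refused whole. The fingers move at their own pace and stop on an object; "force" is the grip in N (left out, the last holds). Time passes only in rows, so rows that repeat a pose let the fingers close. It gives the time, the measured TCP pose, the force, the opening and the grip force at its end, in the units of the state.
- env.get_state(): the state, without advancing time (a new reading comes with each control period).
- env.get_image(name): name is "side" or "top"; returns (picture, depth): 384x512x3 uint8, red, green, blue; 384x512 float32, mm along the optical axis (not along the pixel's ray), 0 where there is no reading.
- env.get_calibration(name): a dict with "camera_matrix" (3x3 intrinsics, pixels), "view" (4x4, takes a point from world to camera coordinates). Camera axes: x right, y up, looking along -z (the intrinsics and any distortion apply to the point x, -y, -z); pixel columns grow to the right and rows downward; lengths in mm; the calibration is good to about 2 mm. A picture is of the moment at which its call begins. get_calibration takes no time and is no camera call.
- env.hand_in(): hands the job in; it is judged then, once.
The state is a dict: "time": time; "joint_pos": joint angles; "dq": joint speeds; "tau": joint torques, N m; "ee_pos": TCP position; "eef_rot": TCP orientation; "force": force on the tool from outside, world axes, zero at the start; "ft_torque": the same for the moment, N m; "opening": opening from 0.0 (shut) to 1.0 (fully open); "finger_force": force on a finger pad.
Only numpy, scipy, OpenCV 4.12 (cv2) and the standard library are available. Lean on these libraries where they do the work, as an engineer would, in place of code of your own. Each camera call takes 0.05 s, during which the arm holds its last target. There are 200 camera calls.

## Task

Shut the test kiln's door and latch it: take the latch bar by its wooden knob, lift the bar over the striker lip, ease the door onto its soft fibre seal without crushing the seal, and let the bar drop fully into the catch. Leave the pots, props and tools where they are.

Things in the scene. Friction and masses are not known exactly. Their poses are not given: they have to be found in the camera images.
- kiln: Bench-top test kiln, fixed: grey sheet-steel case 320 mm wide, 270 mm deep, 270 mm high. Origin: centre of its underside. x points from the door side to the back (the door side looks along -x), y along its width towards the door's hinges, z up.
- door_hinge (a point): Point on the door's upright hinge axis, 225 mm above the table, level with the latch pivot; axes as the kiln's, in whose frame it lies at x -170, y +135 mm. The door leaf is 30 mm thick, 255 mm wide and reaches 262 mm above the table; its outer face is 15 mm outside the hinge axis.
- door (a joint): Angle of the kiln door about its hinge, rad: 0 is shut, parallel to the case; it grows as the free edge swings out (clockwise seen from above). The hinge is stiff enough to stay where it is left (0.15 N m). The exact shut angle is found by feel: between -0.05 and +0.05, see drawn_catch.
- latch (a joint): Angle of the latch bar about its pivot on the door, rad: 0 is level, as it lies when home on the floor of the catch; it grows as the free end is lifted, to a stop at 0.5. With the door open it hangs on its lower stop at -0.08. It falls by its own weight (about 2 N to lift at the knob).
- latch_pivot (a point): Pivot of the latch bar, on the door's outer face: 115 mm from the hinge axis along the door's width and 23 mm outside the hinge axis. The steel bar (18 mm high, 8 mm thick) runs from here 188 mm along the door and past its free edge. Axes as the door's: x into the kiln, y towards the hinges.
- knob_grip (a point): Centre of the wooden knob on the bar, its grip: 80 mm from the pivot along the bar, 35 mm out from the bar's middle plane (58 mm outside the hinge axis). A level cylinder square to the door, 22 mm across, 37 mm long between a 30 mm shoulder on its bar side and a 26 mm end button; clear room above and beside it. Axes as the bar's: x along the knob into the kiln, y along the bar to the pivot.
- drawn_catch (a point): Where the drawing puts the catch: floor of its slot, middle, on the case beside the door's free edge. A steel slot open at the top, 18 mm wide; its outer wall is the striker lip, 8 mm thick, 14 mm above the floor; a bar above 0.10 rad clears it. The frame with catch and seal is adjustable: both really sit up to 12 mm further out or in (kiln x), unmeasured, to be felt.
- drawn_seal (a point): Where the drawing puts the soft white fibre seal, middle of its strip by the door's free edge; it is set with the catch. Pressing at the knob towards the kiln, the seal gives 2 to 4 mm and takes 7 to 13 N before the bar is past the lip and can drop; above about 20 N at the knob it is crushed. Once the bar is down the seal holds it against the inside of the lip.
- pinch_pot_in (a point): Bystander: grey clay pinch pot, 72 mm across and 55 mm high, standing inside the kiln; this point is the middle of its inner floor.
- prop_tall_center (a point): Bystander: cream kiln prop, upright cylinder 38 mm across, 65 mm high, on the back of the kiln's roof; this point is its centre.
- prop_short_center (a point): Bystander: cream kiln prop, upright cylinder 38 mm across, 40 mm high, on the back of the kiln's roof; this point is its centre.
- banding_wheel: Bystander: dark steel banding wheel (turntable), 180 mm across, 65 mm high, on the table; origin at the centre of its underside.
- slip_jar: Bystander: brown jar with white lid, 68 mm across, 85 mm high, on the table; origin at the centre of its underside.
- bowl: Bystander: grey clay bowl, 110 mm across, 50 mm high, on the table; origin at the centre of its underside.
- clay_block: Bystander: grey block of clay 90 x 60 x 45 mm on the table; origin at the centre of its underside.
- trim_tool_grip (a point): Bystander: wooden-handled potter's spatula, 190 mm long, lying on the table; this point is on its handle.

How it is judged (in metres and radians):
On the way, in this order (a step that is already met when the one before it is completed fails the run):
1. the latch bar is lifted clear of the striker lip (value of joint latch above 0.1 rad), for 0.1 s.
2. the door is pressed onto its seal with the bar still up (value of joint seal above 0.001 m and value of joint latch above 0.06 rad).
At the end, for the whole second after the job is handed in: The door is shut (within 0.06 rad of parallel to the case), held against its seal (pressed in over 1 mm) by the latch bar, which lies level (within 0.03 rad) on the floor of the catch behind the striker lip; door and bar at rest and let go (value of joint latch between -0.03 and 0.03 rad and value of joint door below 0.06 rad and value of joint seal above 0.001 m and velocity of joint door between -0.02 and 0.02 rad/s and velocity of joint latch between -0.05 and 0.05 rad/s); the robot touches nothing.
It fails at once if the seal is crushed: the door is pressed on it with more than 16 N (about 21 N at the knob) (contact force between door and seal above 16 N).
It fails at once if a pot, prop, tool or other bystander is moved more than 30 mm (distance of any of pinch_pot_in, prop_tall_center, prop_short_center, banding_wheel, slip_jar, bowl, clay_block, trim_tool_grip from where it was at the start of the episode above 0.03 m).
It also fails if it takes over 72 s, if anything falls off the work surface, if the arm or the gripper's body presses on something with over 40 N, if the wrist force passes 120 N, or if a joint passes its speed limit or range.

## Working session

There is one attempt and no reset: what is moved stays moved. The work goes in short steps, Python scripts to look and compute and a tool call to move; the robot and the scene stay as the last step left them, time stands still between calls to the robot, and variables do not carry over. Pictures are saved under pics/ and viewed, at most 10 in all, crops included, and the job is handed in when it is done.

Besides the shell and the picture viewer there is one more tool, called after "Call:" as name(argument=value, ...) on one line, values as JSON. play_rows: Moves the arm, as the interface text tells. Shifts and turns lie within -1 to 1; 1 stands for 0.1 m of shift or 180 degrees of turn. Its arguments: {"type":"object","properties":{"plan":{"type":"array"},"force":{"type":"number"}},"required":["plan"]}

```bash
mkdir -p pics; cat > h.py <<'E'
from rig import env
import numpy as np, cv2
def grab(n,tag):
    im,d=env.get_image(n); cv2.imwrite(f'pics/{tag}.png',im[...,::-1]); np.savez(f'pics/{tag}.npz',im=im,d=d); return im,d
def cloud(n,d):
    c=env.get_calibration(n);K=np.array(c['camera_matrix']);V=np.array(c['view'])
    v,u=np.mgrid[:d.shape[0],:d.shape[1]]
    x=(u-K[0,2])/K[0,0]*d;y=(v-K[1,2])/K[1,1]*d
    P=np.stack([x,-y,-d,np.ones_like(d)],-1)
    W=P@np.linalg.inv(V).T
    return W[...,:3]
E
python3 - <<'E'
from h import *
for n in('side','top'):
    im,d=grab(n,n+'0')
    c=env.get_calibration(n);print({k:np.round(v,3).tolist() for k,v in c.items()})
print(env.get_state())
E
```

```text
{'camera_matrix': [[351.668, 0.0, 256.552], [0.0, 351.668, 187.681], [0.0, 0.0, 1.0]], 'view': [[0.993, -0.121, -0.011, -553.263], [0.099, 0.755, 0.648, -224.626], [-0.07, -0.645, 0.761, -1049.528], [0.0, 0.0, 0.0, 1.0]]}
{'camera_matrix': [[445.328, 0.0, 257.865], [0.0, 445.328, 186.471], [0.0, 0.0, 1.0]], 'view': [[-0.023, -1.0, 0.003, 65.549], [0.995, -0.022, 0.101, -566.483], [-0.101, 0.005, 0.995, -1339.321], [0.0, 0.0, 0.0, 1.0]]}
{'time': 0.1, 'joint_pos': array([-1.19471025,  0.31163822,  0.01399012,  1.51288064, -0.00441923,
        1.31918523, -0.02717654]), 'dq': array([ 7.70010443e-05, -1.92526488e-03, -1.07984071e-03, -2.61914101e-03,
        2.05405906e-04, -1.72796888e-03,  4.91446282e-04]), 'tau': array([ 5.07719760e-04, -3.80855548e+01,  1.46757136e-01, -2.31240499e+01,
        1.23900778e-02,  8.17035965e-03, -1.18367822e-05]), 'ee_pos': array([222.85756894, 502.07358591, 207.34031495]), 'eef_rot': array([ 2.07329093e-01,  9.78270701e-01, -1.02418261e-03, -1.82175825e-04]), 'force': array([0.22619723, 0.2683815 , 0.20837381]), 'ft_torque': array([-0.00530198,  0.01223109,  0.05185656]), 'finger_force': 0.0, 'opening': 0.9999849164534496}
```

View pics/side0.png

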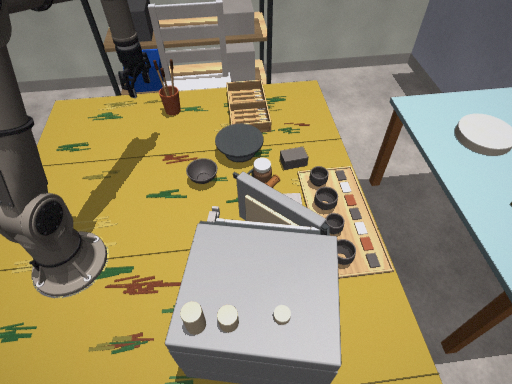

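View pics/top0.png

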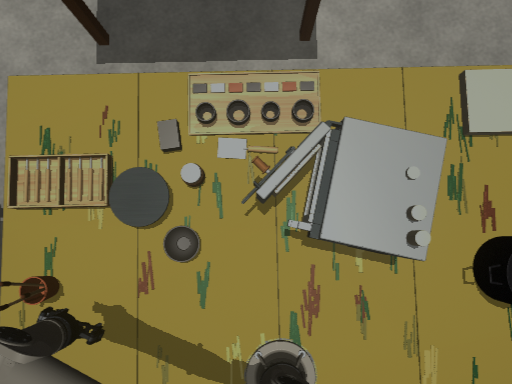

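The side view looks over the kiln's back. In the top view the kiln is at (380,190), its door is ajar from the hinge near (330,128) to the free edge near (262,195), the knob is at (261,164), and the catch is at (300,225).

```bash
python3 - <<'E'
from h import *
z=np.load('pics/top0.npz');im,d=z['im'],z['d'];W=cloud('top',d)
Z=W[...,2]
print('table z',np.median(Z[300:340,250:300]), 'roof z',np.median(Z[170:200,350:390]))
for nm,m in (('roof',(abs(Z-270)<5)),):
    m=m.astype(np.uint8);n,l,s,c=cv2.connectedComponentsWithStats(m)
    for i in np.argsort(-s[1:,4])[:2]+1:
        P=W[l==i][:,:2].astype(np.float32);r=cv2.minAreaRect(P);print(nm,s[i],r,cv2.boxPoints(r).tolist())
# everything tall left of roof: door
v,u=np.mgrid[:384,:512]
R=(u>235)&(u<345)&(v>110)&(v<240)
m=((Z>254)&(Z<267)&R).astype(np.uint8)
n,l,s,c=cv2.connectedComponentsWithStats(m)
for i in range(1,n):
    if s[i,4]>30:
        P=W[l==i][:,:2].astype(np.float32);print('door?',s[i],P.mean(0),np.median(Z[l==i]),cv2.boxPoints(cv2.minAreaRect(P)).round(1).tolist())
hsv=cv2.cvtColor(im,cv2.COLOR_RGB2HSV)
k=(u>245)&(u<280)&(v>148)&(v<180)&(hsv[...,0]<14)&(hsv[...,1]>110)&(Z>150)
P=W[k];print('knob',k.sum(),P.mean(0),np.percentile(P[:,2],[5,50,95]),cv2.boxPoints(cv2.minAreaRect(P[:,:2].astype(np.float32))).round(1).tolist())
b=(u>235)&(u<300)&(v>140)&(v<210)&(Z>190)&(Z<250)
P=W[b];print('bar',b.sum(),cv2.boxPoints(cv2.minAreaRect(P[:,:2].astype(np.float32))).round(1).tolist())
big=cv2.resize(im[100:250,230:350],None,fx=5,fy=4,interpolation=cv2.INTER_CUBIC)
cv2.imwrite('pics/crop1.png',cv2.resize(im[105:250,230:350],None,fx=4,fy=4,interpolation=cv2.INTER_CUBIC)[...,::-1])
E
```

```text
table z 1.2951526642135605 roof z 271.22965797336724
roof [  319   117   128   144 12183] ((534.654052734375, -263.82220458984375), (270.6531066894531, 320.5002136230469), 76.35836791992188) [[347.0080871582031, -357.5364685058594], [658.4669189453125, -433.1258850097656], [722.300048828125, -170.10794067382812], [410.8411865234375, -94.51852416992188]]
roof [270 380  18   4  28] ((67.65209197998047, 14.810173034667969), (41.21040344238281, 7.370335578918457), 88.30309295654297) [[63.35837173461914, -5.676867485046387], [70.72547912597656, -5.895119667053223], [71.94581604003906, 35.29721450805664], [64.57870483398438, 35.515464782714844]]
door? [ 253  121   78   79 1138] [609.53784  -35.330067] 262.67538738135374 [[510.6000061035156, 43.0], [691.5999755859375, -148.6999969482422], [728.2999877929688, -114.0], [547.2999877929688, 77.69999694824219]]<stdin>:19: RuntimeWarning: Mean of empty slice.
  ret = um.true_divide(
Traceback (most recent call last):
IndexError: index -1 is out of bounds for axis 0 with size 0
```

```bash
python3 - <<'E'
from h import *
z=np.load('pics/top0.npz');im,d=z['im'],z['d'];W=cloud('top',d);Z=W[...,2]
hsv=cv2.cvtColor(im,cv2.COLOR_RGB2HSV)
print(Z[154:176:2,250:274:2].round().astype(int)); print(hsv[164,255:268].tolist())
v,u=np.mgrid[:384,:512]
k=(u>248)&(u<276)&(v>152)&(v<178)&(Z>185)&(hsv[...,1]>100)
P=W[k];print('knob',k.sum(),P.mean(0),np.percentile(P[:,2],[5,50,95]),cv2.boxPoints(cv2.minAreaRect(P[:,:2].astype(np.float32))).round(1).tolist())
t=W[(abs(Z-262.5)<3)&(u>253)&(u<335)&(v>118)&(v<205)&(hsv[...,1]<60)]
r=cv2.minAreaRect(t[:,:2].astype(np.float32));print(r,cv2.fitLine(t[:,:2].astype(np.float32),cv2.DIST_HUBER,0,.01,.01).ravel())
cv2.imwrite('pics/crop1.png',cv2.resize(im[105:250,230:350],None,fx=4,fy=4,interpolation=cv2.INTER_CUBIC)[...,::-1])
E
```

```text
[[  3   1   3  -5   1   2   0   5   5   6   0   7]
 [  2   1  -5 226   5   3   0  -4   0   4   2   0]
 [  4   5 236 226 225  -6  -4  -3  -2   2   0   0]
 [  2 232 232 233 231 230   3   3  -3   6   4   2]
 [  0 229 228 225 230 231 228   0   1   4   2   3]
 [ -5  -1 222 226 229 230 232 226   5   4   3   1]
 [  2   6  -1 224 226 231 229 229 227 230  -2   0]
 [  0   2   3   2 218 232 230 231 236 213   2 231]
 [  6  10   5   0   1 218 223 235 227 225 235 225]
 [  1   5  -1  -3  -4   5 227 217 228 227 229 231]
 [ -1  -5  -1   1   1   2   6   1   1 227 226 260]]
[[17, 146, 82], [14, 149, 96], [15, 149, 111], [15, 150, 119], [14, 149, 127], [14, 148, 138], [14, 150, 139], [14, 149, 130], [14, 151, 120], [15, 149, 106], [15, 148, 88], [21, 148, 102], [24, 149, 130]]
knob 159 [603.50488359  46.74223048 242.98951295] [218.54925501 229.0830483  235.14427958] [[429.1000061035156, 59.900001525878906], [432.5, 0.5], [631.4000244140625, 11.899999618530273], [628.0, 71.30000305175781]]
((567.819091796875, -74.14372253417969), (163.57830810546875, 254.71966552734375), 40.329219818115234) [  0.7096228  -0.7045818 609.7046    -36.05801  ]
```

View pics/crop1.png

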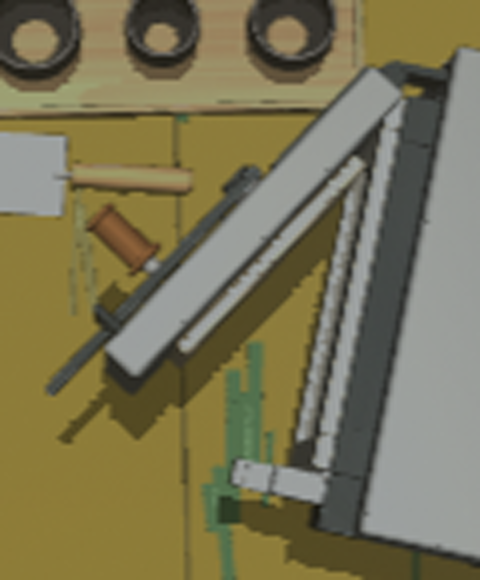

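The crop shows the knob pointing away from the door at top-image pixel (261,164), clear above and beside. The door stands at about 0.543 rad, and the kiln model puts the knob at (608, 48, 219).

Call:
play_rows(plan=[[0, 0, 0.5, 0, -1], [0.2, -0.2, 1, -0.06, -1], [0.6, -0.6, 1, -0.12, -1], [0.9, -0.9, 1, -0.12, -1], [0.9, -0.9, 1, -0.12, -1]], force=20)

```text
time: 0.72
ee_pos: [317.0, 408.9, 308.3]
eef_rot: [0.391, 0.92, -0.001, 0.001]
force: [-0.1, 0.0, -0.4]
opening: 0.998
finger_force: 0.0
```

```bash
python3 - <<'E'
from h import *
z=np.load('pics/top0.npz');im,d=z['im'],z['d'];W=cloud('top',d);Z=W[...,2]
hsv=cv2.cvtColor(im,cv2.COLOR_RGB2HSV)
v,u=np.mgrid[:384,:512]
k=(u>248)&(u<274)&(v>152)&(v<178)&(Z>212)&(Z<240)&(hsv[...,1]>110)&(hsv[...,0]<19)
P=W[k];print('knob',k.sum(),P.mean(0),cv2.minAreaRect(P[:,:2].astype(np.float32)))
b=(u>235)&(u<300)&(v>140)&(v<210)&(Z>205)&(Z<245)&(hsv[...,1]<70)
P=W[b];print(b.sum(),cv2.minAreaRect(P[:,:2].astype(np.float32)))
E
```

```text
knob 134 [606.99262197  46.83000616 229.03142603] ((606.9423828125, 46.93954086303711), (43.91131591796875, 22.446340560913086), 48.22647476196289)
455 ((564.1608276367188, 13.53076171875), (59.8810920715332, 199.7770233154297), 45.341461181640625)
```

Call:
play_rows(plan=[[0.35, -0.45, 0, -0.06, -1], [0.74, -0.91, 0, -0.124, -1], [0.74, -0.91, 0, -0.124, -1]])

```text
time: 1.1
ee_pos: [390.7, 316.8, 308.2]
eef_rot: [0.563, 0.827, -0.001, 0.001]
force: [-0.7, 0.6, -0.7]
opening: 1.0
finger_force: 0.0
```

Call:
play_rows(plan=[[0.35, -0.45, 0, -0.06, -1], [0.74, -0.91, 0, -0.124, -1], [0.74, -0.91, 0, -0.124, -1]])

```text
time: 1.48
ee_pos: [463.6, 226.2, 308.0]
eef_rot: [0.712, 0.703, -0.001, 0.001]
force: [-0.2, 0.8, 0.2]
opening: 1.0
finger_force: 0.0
```

Call:
play_rows(plan=[[0.35, -0.45, 0, -0.06, -1], [0.74, -0.91, 0, -0.124, -1], [0.74, -0.91, 0, -0.124, -1]])

```text
time: 1.85
ee_pos: [536.7, 135.7, 307.5]
eef_rot: [0.834, 0.552, -0.001, 0.001]
force: [-0.8, 0.2, -0.6]
opening: 1.003
finger_force: 0.0
```

Call:
play_rows(plan=[[0.35, -0.45, 0, -0.06, -1], [0.72, -0.92, 0, -0.124, -1], [0.72, -0.92, 0, -0.124, -1], [0.72, -0.92, 0, -0.124, -1], [0.72, -0.92, 0, -0.124, -1]])

```text
time: 2.48
ee_pos: [606.5, 51.3, 308.3]
eef_rot: [0.922, 0.387, 0.0, -0.001]
force: [0.8, -0.3, 0.2]
opening: 0.997
finger_force: 0.0
```

Call:
play_rows(plan=[[0.01, -0.03, -0.3, 0, -1], [0.01, -0.03, -0.6, 0, -1], [0.01, -0.03, -0.6, 0, -1], [0.01, -0.03, -0.6, 0, -1]])

```text
time: 2.98
ee_pos: [608.6, 46.0, 249.8]
eef_rot: [0.923, 0.385, 0.001, 0.0]
force: [0.8, 0.5, -0.2]
opening: 1.005
finger_force: 0.0
```

```bash
python3 - <<'E'
from h import *
s=env.get_state();print(s['ee_pos'],s['force'])
im,d=grab('top','top1')
cv2.imwrite('pics/crop2.png',cv2.resize(im[90:250,180:340],None,fx=3.7,fy=3.7,interpolation=cv2.INTER_CUBIC)[...,::-1])
E
```

```text
[608.55856178  46.00619464 249.78543568] [ 0.77346913  0.5271217  -0.21005097]
```

View pics/crop2.png

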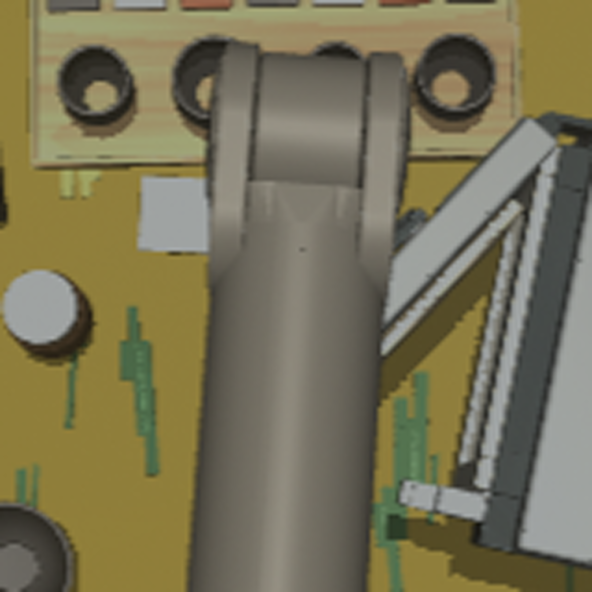

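The arm hides the knob in this crop, so I go on by the model and by feel.

Call:
play_rows(plan=[[0, 0, -0.2, 0, -1], [0, 0, -0.4, 0, -1], [0, 0, -0.51, 0, -1], [0, 0, -0.51, 0, -1]])

```text
time: 3.52
ee_pos: [608.1, 44.9, 197.4]
eef_rot: [0.923, 0.384, -0.0, -0.0]
force: [0.1, 0.3, 0.6]
opening: 0.999
finger_force: 0.0
```

Call:
play_rows(plan=[[0, 0, 0, 0, 0.2], [0, 0, 0, 0, 0.5], [0, 0, 0, 0, 0.7], [0, 0, 0, 0, 0.9], [0, 0, 0, 0, 1], [0, 0, 0, 0, 1], [0, 0, 0, 0, 1], [0, 0, 0, 0, 1]], force=25)

```text
time: 4.53
ee_pos: [607.8, 46.3, 197.9]
eef_rot: [0.923, 0.385, 0.0, -0.001]
force: [-3.3, 4.4, 4.7]
opening: 0.228
finger_force: 24.8
```

Call:
play_rows(plan=[[0, 0, 0.04, 0, 1], [0, 0, 0.08, 0, 1], [0, 0, 0.12, 0, 1], [0, 0, 0.16, 0, 1], [0, 0, 0.2, 0, 1], [0, 0, 0.22, 0, 1], [0, 0, 0.22, 0, 1], [0, 0, 0.22, 0, 1]])

```text
time: 5.52
ee_pos: [607.8, 45.4, 219.6]
eef_rot: [0.923, 0.384, -0.0, -0.001]
force: [-3.6, 4.5, -1.4]
opening: 0.204
finger_force: 21.7
```

```bash
python3 - <<'E'
from h import *
s=env.get_state();print(s['ee_pos'],s['force'],s['ft_torque'],s['opening'])
im,d=grab('side','side2')
cv2.imwrite('pics/crop3.png',cv2.resize(im[100:250,190:340],None,fx=4,fy=4,interpolation=cv2.INTER_CUBIC)[...,::-1])
E
```

```text
[607.75289328  45.35915894 219.55324294] [-3.60180119  4.50945484 -1.43008647] [ 0.91815141  0.74334369 -0.01228213] 0.2040269404746628
```

View pics/crop3.png

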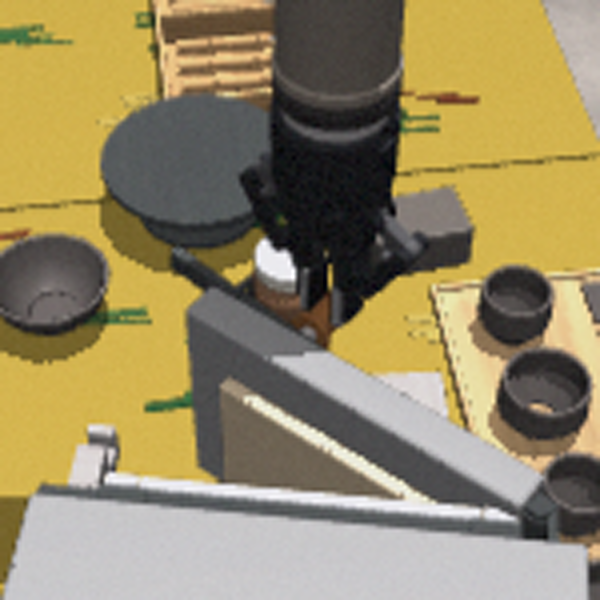

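The bar's free end, at crop (185,262), stands above the door's top edge, so the bar is lifted and the knob is held. Next I swing the door in along its arc.

Call:
play_rows(plan=[[-0.045, -0.027, 0, 0.008, 1], [-0.091, -0.054, 0, 0.017, 1], [-0.135, -0.083, 0, 0.025, 1], [-0.178, -0.112, 0, 0.033, 1], [-0.221, -0.144, 0, 0.042, 1], [-0.263, -0.175, 0, 0.05, 1], [-0.304, -0.209, 0, 0.058, 1], [-0.344, -0.242, 0, 0.067, 1], [-0.344, -0.242, 0, 0.067, 1]])

```text
time: 6.7
ee_pos: [572.3, 20.2, 219.5]
eef_rot: [0.878, 0.479, -0.001, -0.001]
force: [-4.3, 4.7, -1.5]
opening: 0.209
finger_force: 21.8
```

Call:
play_rows(plan=[[-0.04, -0.036, 0, 0.008, 1], [-0.08, -0.072, 0, 0.017, 1], [-0.118, -0.108, 0, 0.025, 1], [-0.156, -0.146, 0, 0.033, 1], [-0.192, -0.186, 0, 0.042, 1], [-0.228, -0.225, 0, 0.05, 1], [-0.27, -0.276, 0, 0.06, 1], [-0.312, -0.33, 0, 0.071, 1], [-0.312, -0.33, 0, 0.071, 1]])

```text
time: 7.82
ee_pos: [541.3, -14.4, 219.3]
eef_rot: [0.819, 0.573, -0.001, 0.0]
force: [-4.4, 2.8, -2.5]
opening: 0.202
finger_force: 21.8
```

```bash
cat > st.py <<'E'
from h import *
s=env.get_state();f=s['force'];n=np.array([.2358,.9718]);e=np.array([-.9718,.2359]);H=np.array([705.9,-130.5])
p=s['ee_pos'][:2]-H
print(s['time'],s['ee_pos'].round(2),f.round(2),'out',(f[:2]@n).round(2),'e',(f[:2]@e).round(2),'along',(p@e).round(1),'outpos',(p@n).round(1),s['opening'])
E
python3 st.py
```

```text
7.825 [541.31 -14.36 219.3 ] [-4.4   2.85 -2.52] out 1.73 e 4.95 along 187.3 outpos 74.1 0.20185603323757034
```

Call:
play_rows(plan=[[-0.002, -0.01, 0, 0.002, 1], [-0.005, -0.019, 0, 0.003, 1], [-0.007, -0.029, 0, 0.005, 1], [-0.009, -0.039, 0, 0.006, 1], [-0.009, -0.039, 0, 0.006, 1], [-0.009, -0.039, 0, 0.006, 1]])

```text
time: 8.57
ee_pos: [540.2, -15.9, 219.0]
eef_rot: [0.813, 0.582, -0.001, -0.001]
force: [-4.6, 4.6, -1.0]
opening: 0.199
finger_force: 22.1
```

```bash
python3 st.py
```

```text
8.575 [540.22 -15.86 219.03] [-4.55  4.56 -0.98] out 3.36 e 5.5 along 188.1 outpos 72.3 0.19888484782936955
```

Call:
play_rows(plan=[[-0.002, -0.01, 0, 0.002, 1], [-0.005, -0.019, 0, 0.003, 1], [-0.007, -0.029, 0, 0.005, 1], [-0.007, -0.029, 0, 0.005, 1]])

```text
time: 9.07
ee_pos: [538.6, -18.1, 218.8]
eef_rot: [0.809, 0.588, -0.001, -0.002]
force: [-6.6, 5.0, -0.5]
opening: 0.204
finger_force: 22.3
```

```bash
python3 st.py
```

```text
9.075 [538.65 -18.08 218.82] [-6.61  4.99 -0.54] out 3.3 e 7.6 along 189.1 outpos 69.8 0.20438754867908868
```

Call:
play_rows(plan=[[-0.012, -0.006, 0, 0.002, 1], [-0.02, -0.015, 0, 0.003, 1], [-0.03, -0.024, 0, 0.005, 1], [-0.03, -0.024, 0, 0.005, 1]])

```text
time: 9.57
ee_pos: [536.6, -21.2, 218.9]
eef_rot: [0.804, 0.594, -0.001, -0.001]
force: [-4.2, 3.8, -1.6]
opening: 0.204
finger_force: 21.9
```

```bash
python3 st.py
```

```text
9.575 [536.63 -21.18 218.94] [-4.22  3.83 -1.59] out 2.72 e 5.0 along 190.3 outpos 66.3 0.20378984919359464
```

Call:
play_rows(plan=[[-0.005, -0.009, 0, 0.002, 1], [-0.01, -0.018, 0, 0.003, 1], [-0.01, -0.018, 0, 0.003, 1]])

```text
time: 9.95
ee_pos: [536.4, -21.6, 219.0]
eef_rot: [0.801, 0.599, 0.0, -0.002]
force: [-4.3, 5.3, -2.3]
opening: 0.2
finger_force: 21.7
```

```bash
python3 st.py
```

```text
9.95 [536.36 -21.64 219.05] [-4.25  5.35 -2.31] out 4.19 e 5.39 along 190.4 outpos 65.8 0.19968299147489843
```

Call:
play_rows(plan=[[-0.005, -0.009, 0, 0.002, 1], [-0.01, -0.018, 0, 0.003, 1], [-0.01, -0.018, 0, 0.003, 1], [-0.01, -0.018, 0, 0.003, 1]])

```text
time: 10.45
ee_pos: [536.1, -22.2, 219.2]
eef_rot: [0.798, 0.603, 0.001, -0.002]
force: [-3.0, 8.7, -2.7]
opening: 0.201
finger_force: 21.7
```

```bash
python3 st.py
```

```text
10.45 [536.07 -22.17 219.19] [-3.02  8.67 -2.67] out 7.72 e 4.98 along 190.6 outpos 65.2 0.20137584911985776
```

Call:
play_rows(plan=[[-0.005, -0.009, 0, 0.002, 1], [-0.01, -0.018, 0, 0.003, 1], [-0.01, -0.018, 0, 0.003, 1], [-0.01, -0.018, 0, 0.003, 1]])

```text
time: 10.95
ee_pos: [535.8, -22.7, 219.3]
eef_rot: [0.795, 0.607, 0.002, -0.002]
force: [-0.4, 9.3, -2.5]
opening: 0.202
finger_force: 21.6
```

```bash
python3 st.py
```

```text
10.95 [535.75 -22.66 219.28] [-0.42  9.33 -2.49] out 8.97 e 2.61 along 190.8 outpos 64.7 0.20206723216110992
```

Call:
play_rows(plan=[[-0.003, -0.01, 0, 0, 1], [-0.006, -0.02, 0, 0, 1], [-0.006, -0.02, 0, 0, 1], [-0.006, -0.02, 0, 0, 1]])

```text
time: 11.45
ee_pos: [535.5, -23.1, 219.3]
eef_rot: [0.794, 0.607, 0.003, -0.003]
force: [-1.3, 10.7, -3.1]
opening: 0.203
finger_force: 21.6
```

```bash
python3 st.py
```

```text
11.45 [535.5  -23.08 219.33] [-1.29 10.69 -3.08] out 10.09 e 3.78 along 190.9 outpos 64.2 0.20333084935715406
```

Call:
play_rows(plan=[[-0.003, -0.01, 0, 0, 1], [-0.006, -0.02, 0, 0, 1], [-0.006, -0.02, 0, 0, 1], [-0.006, -0.02, 0, 0, 1]])

```text
time: 11.95
ee_pos: [535.3, -23.5, 219.4]
eef_rot: [0.794, 0.608, 0.004, -0.003]
force: [-0.1, 12.8, -2.2]
opening: 0.204
finger_force: 21.5
```

```bash
python3 st.py
```

```text
11.95 [535.26 -23.45 219.36] [-0.06 12.83 -2.19] out 12.46 e 3.08 along 191.1 outpos 63.8 0.20411126560604037
```

Call:
play_rows(plan=[[-0.002, -0.005, 0, 0, 1], [-0.004, -0.015, 0, 0, 1], [-0.004, -0.015, 0, 0, 1], [-0.004, -0.015, 0, 0, 1]])

```text
time: 12.45
ee_pos: [535.1, -23.8, 219.4]
eef_rot: [0.794, 0.608, 0.005, -0.004]
force: [-1.0, 15.1, -2.7]
opening: 0.204
finger_force: 21.5
```

```bash
python3 st.py
```

```text
12.45 [535.07 -23.77 219.37] [-1.   15.13 -2.73] out 14.47 e 4.54 along 191.2 outpos 63.4 0.20362169800413313
```

Call:
play_rows(plan=[[0, 0, -0.02, 0, 1], [0, 0, -0.04, 0, 1], [0, 0, -0.06, 0, 1], [0, 0, -0.08, 0, 1], [0, 0, -0.1, 0, 1], [0, 0, -0.11, 0, 1], [0, 0, -0.11, 0, 1], [0, 0, -0.11, 0, 1]])

```text
time: 13.45
ee_pos: [535.9, -28.4, 219.3]
eef_rot: [0.795, 0.607, 0.007, -0.0]
force: [-15.8, 10.1, 40.8]
opening: 0.0
finger_force: 21.4
```

```bash
python3 st.py
```

```text
13.45 [535.86 -28.44 219.31] [-15.78  10.09  40.82] out 6.09 e 17.71 along 189.3 outpos 59.1 0.00018809841002487076
```

Call:
play_rows(plan=[[0, 0, 0.06, 0, 1], [0, 0, 0.11, 0, 1], [0, 0, 0.11, 0, 1]])

```text
time: 13.82
ee_pos: [535.7, -28.7, 220.6]
eef_rot: [0.795, 0.607, 0.004, -0.0]
force: [0.3, 8.9, -2.2]
opening: 0.001
finger_force: 4.4
```

```bash
python3 st.py; python3 - <<'E'
from h import *
a,d=grab('side','side3');b,d2=grab('top','top3')
A=cv2.resize(a[120:270,190:340],None,fx=2.6,fy=2.6,interpolation=cv2.INTER_CUBIC);B=cv2.resize(b[100:250,220:370],None,fx=2.6,fy=2.6,interpolation=cv2.INTER_CUBIC)
cv2.imwrite('pics/c4.png',np.hstack([A,B])[...,::-1])
E
```

```text
13.825 [535.71 -28.73 220.59] [ 0.33  8.86 -2.18] out 8.69 e 1.77 along 189.4 outpos 58.8 0.0005509532141852294
```

View pics/c4.png

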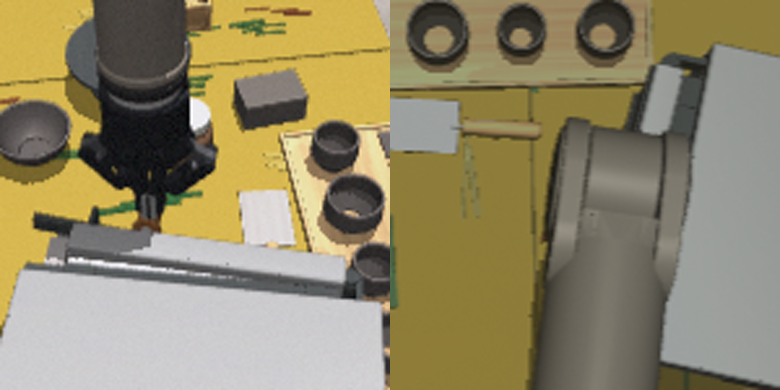

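The knob has slipped out below the now-shut fingers, at (147,225) in the left view. I'll measure the bar and knob with depth from this frame.

```bash
python3 - <<'E'
from h import *
z=np.load('pics/side3.npz');im,d=z['im'],z['d'];W=cloud('side',d)
hsv=cv2.cvtColor(im,cv2.COLOR_RGB2HSV)
H=np.array([705.9,-130.5]);n=np.array([.2358,.9718]);e=np.array([-.9718,.2359])
L=np.stack([(W[...,:2]-H)@e,(W[...,:2]-H)@n,W[...,2]],-1)  # along,out,z
v,u=np.mgrid[:384,:512]
k=(u>235)&(u<258)&(v>190)&(v<215)&(hsv[...,0]<16)&(hsv[...,1]>110)&(L[...,2]>150)
print('knob px',k.sum(),L[k].mean(0).round(1),np.percentile(L[k],[3,97],axis=0).round(1))
b=(u>200)&(u<228)&(v>198)&(v<214)&(hsv[...,2]<110)&(L[...,2]>190)
for c in range(200,230,3):
    q=b&(u>=c)&(u<c+3)
    if q.any():print(c,q.sum(),np.median(L[q],0).round(1),L[q][:,2].max().round(1))
# door top
t=(abs(L[...,2]-262)<4)&(L[...,0]>0)&(L[...,0]<270)&(L[...,1]>-30)&(L[...,1]<60)
P=L[t];print('doortop',t.sum())
for a in range(10,270,40):
    q=P[(P[:,0]>a)&(P[:,0]<a+20)]
    if len(q):print(a,np.percentile(q[:,1],[5,50,95]).round(1))
E
```

```text
knob px 35 [192.2  47.7 241.7] [[183.2  44.3 234.8]
 [203.8  59.  248.8]]
203 18 [297.7  35.2 246.9] 252.7
206 19 [290.1  35.2 245.8] 251.4
209 18 [282.5  35.2 245.5] 251.4
212 22 [275.   33.5 243.4] 251.3
215 20 [267.3  33.5 246.1] 263.1
218 7 [257.5  25.9 261.7] 264.4
221 4 [249.9  25.2 261.5] 262.9
224 19 [242.   31.2 262.4] 264.1
227 8 [240.5  44.6 254.3] 261.7
doortop 1166
10 [-11.8   0.3  13.9]
50 [-10.2   0.9  15.6]
90 [-8.5  5.3 18. ]
130 [-6.9  6.1 18.6]
170 [-5.5  8.  52.7]
210 [-2.8  9.1 23.5]
250 [-1.1 10.6 23.8]
```

```bash
python3 - <<'E'
from h import *
im,d=grab('side','side4');W=cloud('side',d)
H=np.array([705.9,-130.5]);n=np.array([.2358,.9718]);e=np.array([-.9718,.2359])
L=np.stack([(W[...,:2]-H)@e,(W[...,:2]-H)@n,W[...,2]],-1)
for r in range(180,214,2): print(r,[L[r,c].round().astype(int).tolist() for c in (241,244,247,250,253)])
cv2.imwrite('pics/c5.png',cv2.resize(im[165:225,195:275],None,fx=9,fy=9,interpolation=cv2.INTER_CUBIC)[...,::-1])
E
```

```text
180 [[201, 39, 346], [196, 50, 334], [189, 49, 336], [180, 40, 347], [173, 41, 348]]
182 [[201, 40, 338], [196, 50, 328], [189, 49, 329], [180, 40, 341], [173, 40, 341]]
184 [[202, 45, 326], [196, 50, 321], [189, 47, 325], [181, 42, 332], [175, 48, 326]]
186 [[202, 43, 321], [196, 49, 315], [235, 317, 0], [181, 41, 326], [176, 55, 310]]
188 [[202, 43, 314], [196, 47, 310], [234, 307, 1], [181, 41, 318], [177, 60, 297]]
190 [[204, 48, 300], [197, 48, 301], [192, 65, 282], [181, 42, 310], [176, 52, 299]]
192 [[204, 48, 293], [197, 47, 295], [192, 60, 280], [182, 48, 296], [176, 53, 291]]
194 [[205, 49, 285], [197, 49, 285], [191, 53, 282], [182, 46, 291], [178, 64, 270]]
196 [[250, 270, -1], [198, 49, 278], [190, 49, 279], [184, 53, 274], [178, 61, 265]]
198 [[248, 260, 1], [198, 48, 271], [191, 50, 269], [184, 54, 266], [178, 60, 258]]
200 [[247, 252, 1], [198, 49, 262], [191, 51, 261], [184, 54, 258], [206, 256, 2]]
202 [[246, 242, 3], [200, 58, 242], [191, 49, 255], [184, 53, 250], [205, 245, 4]]
204 [[244, 233, 3], [199, 48, 247], [191, 49, 247], [185, 56, 239], [204, 238, 3]]
206 [[206, 46, 240], [199, 46, 241], [191, 44, 245], [184, 46, 243], [203, 230, 2]]
208 [[202, 23, 263], [198, 42, 239], [191, 45, 236], [184, 46, 235], [203, 224, -2]]
210 [[201, 17, 263], [194, 18, 263], [187, 19, 262], [179, 19, 264], [172, 21, 262]]
212 [[200, 12, 262], [193, 12, 262], [186, 13, 262], [179, 13, 264], [172, 15, 262]]
```

View pics/c5.png

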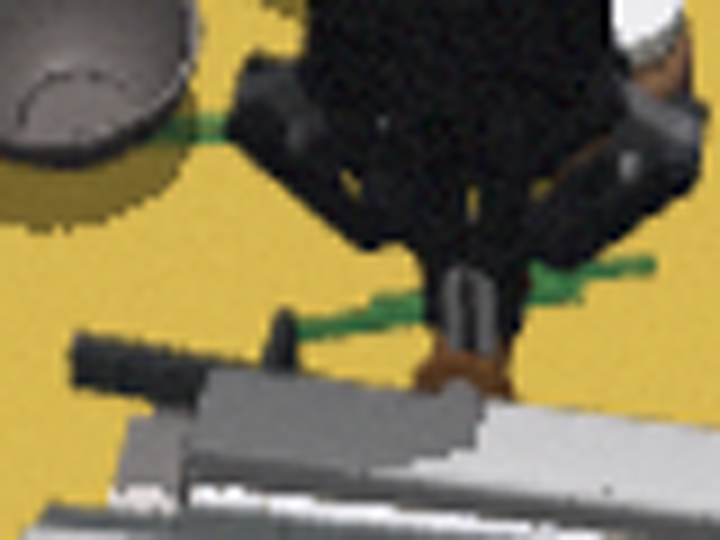

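The shut pads end on top of the knob at about z 243 while ee_pos reads 220. The first grip therefore held only the knob's top, because the true tips are about 23 mm higher than I assumed. I'll lift off, open and measure before regrasping deeper.

Call:
play_rows(plan=[[0.01, 0.04, 0.1, 0, 1], [0.02, 0.08, 0.25, 0, 1], [0.02, 0.08, 0.4, 0, 0], [0.02, 0.08, 0.4, 0, -1], [0.02, 0.08, 0.4, 0, -1], [0.02, 0.08, 0.4, 0, -1], [0.02, 0.08, 0.4, 0, -1]])

```text
time: 14.85
ee_pos: [535.0, -24.6, 258.8]
eef_rot: [0.796, 0.605, -0.0, -0.0]
force: [-0.2, 0.4, -0.2]
opening: 1.0
finger_force: 0.0
```

```bash
cat > m.py <<'E'
from h import *
import sys
im,d=grab('side',sys.argv[1]);W=cloud('side',d)
hsv=cv2.cvtColor(im,cv2.COLOR_RGB2HSV)
H=np.array([705.9,-130.5]);n=np.array([.2358,.9718]);e=np.array([-.9718,.2359])
L=np.stack([(W[...,:2]-H)@e,(W[...,:2]-H)@n,W[...,2]],-1)
A,O,Z=L[...,0],L[...,1],L[...,2]
b=(A>270)&(A<305)&(O>0)&(O<70)&(Z>180)&(hsv[...,2]<100)
print('bar end',b.sum(),np.median(L[b],0).round(1),np.percentile(Z[b],[5,95]).round(1))
k=(A>165)&(A<220)&(O>30)&(O<110)&(Z>200)&(hsv[...,0]<16)&(hsv[...,1]>110)
if k.any():print('knob px',k.sum(),L[k].mean(0).round(1),np.percentile(L[k],[3,97],axis=0).round(1).tolist())
t=(abs(Z-262)<4)&(A>5)&(A<255)&(O>-30)&(O<40+.2*A)
P=L[t];l=cv2.fitLine(P[:,:2].astype(np.float32),cv2.DIST_HUBER,0,.01,.01).ravel();print('door angle',l[1]/l[0])
dk=(u:=None)
E
python3 m.py s5; python3 st.py
```

```text
bar end 532 [287.1  17.3 652.8] [240.4 670.7]
knob px 120 [191.1  65.4 241.6] [[181.4, 45.9, 234.1], [201.7, 89.0, 247.7]]
door angle 0.05945803
14.9 [535.09 -24.58 258.88] [ 0.53  0.17 -0.28] out 0.29 e -0.47 along 191.0 outpos 62.7 1.0025108685828705
```

Call:
play_rows(plan=[[-0.015, 0, -0.15, 0, -1], [-0.015, 0, -0.3, 0, -1], [-0.015, 0, -0.45, 0, -1], [-0.015, 0, -0.6, 0, -1], [-0.015, 0, -0.7, 0, -1], [-0.015, 0, -0.7, 0, -1]])

```text
time: 15.65
ee_pos: [533.2, -24.5, 188.3]
eef_rot: [0.796, 0.605, -0.001, -0.001]
force: [-0.4, 0.5, -0.1]
opening: 0.999
finger_force: 0.0
```

Call:
play_rows(plan=[[0, 0, 0, 0, 0.2], [0, 0, 0, 0, 0.5], [0, 0, 0, 0, 0.7], [0, 0, 0, 0, 0.9], [0, 0, 0, 0, 1], [0, 0, 0, 0, 1], [0, 0, 0, 0, 1]], force=25)

```text
time: 16.52
ee_pos: [534.9, -24.9, 189.8]
eef_rot: [0.796, 0.605, 0.001, 0.001]
force: [3.7, -1.3, 1.2]
opening: 0.25
finger_force: 25.4
```

```bash
sed -i 's/(Z>180)&/(Z>180)\&(Z<300)\&/;/^dk/d' m.py; python3 st.py; python3 m.py s6
```

```text
16.525 [534.87 -24.89 189.83] [ 3.7  -1.32  1.22] out -0.41 e -3.91 along 191.1 outpos 62.3 0.24992262546142255
bar end 78 [283.8  36.8 244.7] [224.1 251.8]
knob px 105 [193.4  61.  242.2] [[182.2, 46.0, 233.5], [204.2, 87.2, 247.7]]
door angle 0.077597804
```

Call:
play_rows(plan=[[0.007, 0, 0.03, 0, 1], [0.014, -0.003, 0.06, 0, 1], [0.014, -0.003, 0.08, 0, 1], [0.014, -0.003, 0.08, 0, 1], [0.014, -0.003, 0.08, 0, 1]])

```text
time: 17.2
ee_pos: [535.1, -25.4, 195.7]
eef_rot: [0.796, 0.605, -0.001, 0.0]
force: [5.9, -1.3, -6.1]
opening: 0.244
finger_force: 24.9
```

```bash
python3 st.py; python3 m.py s7
```

```text
17.2 [535.1  -25.44 195.71] [ 5.91 -1.29 -6.11] out 0.14 e -6.05 along 190.8 outpos 61.8 0.24385325031760985
bar end 81 [283.5  36.6 255.1] [223.8 262.5]
knob px 110 [192.7  61.2 247.5] [[181.2, 45.8, 238.0], [203.8, 88.9, 253.8]]
door angle 0.06101912
```

Call:
play_rows(plan=[[-0.002, -0.01, 0, 0, 1], [-0.005, -0.019, 0, 0, 1], [-0.007, -0.029, 0, 0, 1], [-0.007, -0.029, 0, 0, 1]])

```text
time: 17.75
ee_pos: [534.7, -26.0, 195.7]
eef_rot: [0.795, 0.606, 0.0, -0.001]
force: [6.9, 0.6, -7.3]
opening: 0.245
finger_force: 24.7
```

```bash
python3 st.py
```

```text
17.75 [534.69 -25.99 195.67] [ 6.87  0.58 -7.34] out 2.18 e -6.54 along 191.0 outpos 61.2 0.2446436099740386
```

Call:
play_rows(plan=[[-0.002, -0.01, 0, 0, 1], [-0.005, -0.019, 0, 0, 1], [-0.007, -0.029, 0, 0, 1], [-0.007, -0.029, 0, 0, 1]])

```text
time: 18.25
ee_pos: [534.4, -26.5, 195.7]
eef_rot: [0.795, 0.607, 0.001, -0.002]
force: [7.1, 3.5, -6.1]
opening: 0.251
finger_force: 24.7
```

```bash
python3 st.py
```

```text
18.25 [534.4  -26.5  195.71] [ 7.09  3.49 -6.06] out 5.06 e -6.06 along 191.2 outpos 60.6 0.25134373192519627
```

Call:
play_rows(plan=[[-0.002, -0.01, 0, 0, 1], [-0.005, -0.019, 0, 0, 1], [-0.007, -0.029, 0, 0, 1], [-0.009, -0.039, 0, 0, 1], [-0.009, -0.039, 0, 0, 1]])

```text
time: 18.88
ee_pos: [533.9, -27.2, 195.7]
eef_rot: [0.794, 0.608, 0.003, -0.003]
force: [7.7, 8.3, -7.0]
opening: 0.246
finger_force: 24.6
```

```bash
python3 st.py
```

```text
18.875 [533.9  -27.18 195.67] [ 7.68  8.32 -7.02] out 9.89 e -5.5 along 191.5 outpos 59.8 0.2457304062385136
```

Call:
play_rows(plan=[[-0.002, -0.01, 0, 0, 1], [-0.005, -0.019, 0, 0, 1], [-0.007, -0.029, 0, 0, 1], [-0.007, -0.029, 0, 0, 1]])

```text
time: 19.38
ee_pos: [533.6, -27.6, 195.7]
eef_rot: [0.793, 0.609, 0.004, -0.004]
force: [8.2, 10.7, -6.5]
opening: 0.249
finger_force: 24.6
```

```bash
python3 st.py
```

```text
19.375 [533.58 -27.64 195.67] [ 8.23 10.68 -6.5 ] out 12.32 e -5.48 along 191.7 outpos 59.3 0.24909402726018076
```

Call:
play_rows(plan=[[0, 0, -0.02, 0, 1], [0, 0, -0.04, 0, 1], [0, 0, -0.06, 0, 1], [0, 0, -0.08, 0, 1], [0, 0, -0.08, 0, 1]])

```text
time: 20.0
ee_pos: [533.0, -27.6, 189.0]
eef_rot: [0.793, 0.609, 0.004, -0.005]
force: [2.6, 10.6, 1.0]
opening: 0.245
finger_force: 25.4
```

```bash
python3 st.py; python3 m.py s8
```

```text
20.0 [532.97 -27.61 188.99] [ 2.6  10.62  0.99] out 10.93 e -0.02 along 192.3 outpos 59.2 0.24524573223947643
bar end 72 [285.3  32.4 243.6] [231.9 249.1]
knob px 108 [194.   58.  241.5] [[183.6, 43.6, 233.9], [204.5, 81.2, 247.1]]
door angle 0.055649813
```

Call:
play_rows(plan=[[0, 0, -0.01, 0, 1], [0, 0, -0.02, 0, 1], [0, 0, -0.03, 0, 1], [0, 0, -0.04, 0, 1], [0, 0, -0.04, 0, 1]])

```text
time: 20.68
ee_pos: [532.8, -27.8, 185.0]
eef_rot: [0.794, 0.608, 0.004, -0.005]
force: [2.4, 11.3, 0.1]
opening: 0.247
finger_force: 25.6
```

```bash
python3 st.py; python3 m.py s9
```

```text
20.675 [532.75 -27.76 185.  ] [ 2.36 11.3   0.07] out 11.54 e 0.37 along 192.5 outpos 59.0 0.24729637707158886
bar end 63 [288.2  33.  237.6] [225.6 241.6]
knob px 98 [194.3  58.8 237.7] [[183.7, 43.4, 232.1], [203.8, 84.4, 242.8]]
door angle 0.06884929
```

Call:
play_rows(plan=[[0, 0, -0.01, 0, 1], [0, 0, -0.02, 0, 1], [0, 0, -0.03, 0, 1], [0, 0, -0.03, 0, 1]])

```text
time: 21.22
ee_pos: [532.7, -27.8, 182.4]
eef_rot: [0.794, 0.608, 0.004, -0.005]
force: [1.7, 11.2, 2.1]
opening: 0.248
finger_force: 25.9
```

```bash
python3 st.py; python3 m.py s10
```

```text
21.225 [532.72 -27.84 182.42] [ 1.7  11.18  2.11] out 11.26 e 0.98 along 192.5 outpos 58.9 0.24752436070242315
bar end 62 [289.1  33.3 233.2] [221.1 240. ]
knob px 90 [194.5  60.1 236.4] [[184.2, 43.7, 230.0], [203.9, 82.4, 241.2]]
door angle 0.062470593
```

Call:
play_rows(plan=[[0, 0, -0.01, 0, 1], [0, 0, -0.02, 0, 1], [0, 0, -0.03, 0, 1], [0, 0, -0.04, 0, 1], [0, 0, -0.04, 0, 1]])

```text
time: 21.9
ee_pos: [532.8, -27.8, 182.1]
eef_rot: [0.794, 0.608, 0.005, -0.005]
force: [-4.1, 12.0, 17.5]
opening: 0.244
finger_force: 27.3
```

```bash
python3 st.py; python3 m.py s11
```

```text
21.9 [532.85 -27.81 182.11] [-4.06 11.98 17.49] out 10.69 e 6.77 along 192.4 outpos 59.0 0.24404112242555262
bar end 60 [289.3  33.  233.6] [221.  240.3]
knob px 91 [194.5  59.7 235.9] [[184.4, 43.4, 230.4], [204.0, 82.7, 241.0]]
door angle 0.066813655
```

Fz rose to 17 N with the knob at the level-bar height (shoulder top about 240), so the bar looks home on the catch floor. I'll unload vertically, then ease the inward push to see if the lip holds.

Call:
play_rows(plan=[[0, 0, 0.02, 0, 1], [0, 0, 0.03, 0, 1], [0.003, 0.015, 0.03, 0, 1], [0.007, 0.03, 0.03, 0, 1], [0.012, 0.05, 0.03, 0, 1], [0.017, 0.07, 0.03, 0, 1], [0.017, 0.07, 0.03, 0, 1]])

```text
time: 22.82
ee_pos: [532.7, -27.9, 182.2]
eef_rot: [0.795, 0.606, 0.0, -0.002]
force: [-2.3, 3.2, 6.0]
opening: 0.25
finger_force: 25.9
```

```bash
python3 st.py; python3 m.py s12
```

```text
22.825 [532.73 -27.94 182.24] [-2.35  3.25  5.99] out 2.6 e 3.05 along 192.5 outpos 58.8 0.2503273579784301
bar end 62 [289.   33.4 233. ] [220.3 240.8]
knob px 90 [194.5  60.4 235.9] [[184.5, 43.4, 230.4], [203.8, 84.1, 240.3]]
door angle 0.06928266
```

Call:
play_rows(plan=[[0.004, 0.015, 0.01, 0, 1], [0.004, 0.015, 0.01, 0, 0.5], [0.004, 0.015, 0.01, 0, 0], [0.004, 0.015, 0.01, 0, -0.5], [0.004, 0.015, 0.01, 0, -1], [0.004, 0.015, 0.01, 0, -1], [0.004, 0.015, 0.01, 0, -1], [0.004, 0.015, 0.01, 0, -1]])

```text
time: 23.88
ee_pos: [534.4, -29.0, 182.3]
eef_rot: [0.796, 0.605, 0.0, 0.0]
force: [0.2, -0.3, -0.5]
opening: 0.998
finger_force: 0.0
```

Call:
play_rows(plan=[[0, 0, 0.2, 0, -1], [0, 0, 0.4, 0, -1], [0, 0, 0.7, 0, -1], [0, 0, 1, 0, -1], [0, 0, 1, 0, -1], [0, 0.3, 1, 0, -1], [0, 0.7, 1, 0, -1], [-0.5, 1, 1, 0, -1], [-1, 1, 1, 0, -1], [-1, 1, 1, 0, -1]])

```text
time: 25.12
ee_pos: [430.3, 71.6, 280.8]
eef_rot: [0.795, 0.607, -0.001, -0.002]
force: [0.5, -0.3, 1.6]
opening: 0.999
finger_force: 0.0
```

```bash
python3 st.py; python3 m.py s13; python3 - <<'E'
from h import *
a=cv2.imread('pics/s13.png');b,d=grab('top','top13')
A=cv2.resize(a[165:225,195:275],None,fx=5,fy=5,interpolation=cv2.INTER_CUBIC);B=cv2.resize(b[120:240,250:330,::-1],None,fx=4,fy=4,interpolation=cv2.INTER_CUBIC)
A=cv2.copyMakeBorder(A,0,180,0,0,0)
cv2.imwrite('pics/c6.png',np.hstack([A,B]))
E
```

```text
25.125 [430.29  71.55 280.85] [ 0.51 -0.29  1.61] out -0.16 e -0.57 along 315.5 outpos 131.4 0.9992427513445151
bar end 46 [291.2  32.9 231.7] [219.  236.5]
knob px 113 [192.5  65.1 235.1] [[183.6, 44.4, 229.4], [202.3, 86.0, 240.1]]
door angle 0.04615843
```

View pics/c6.png

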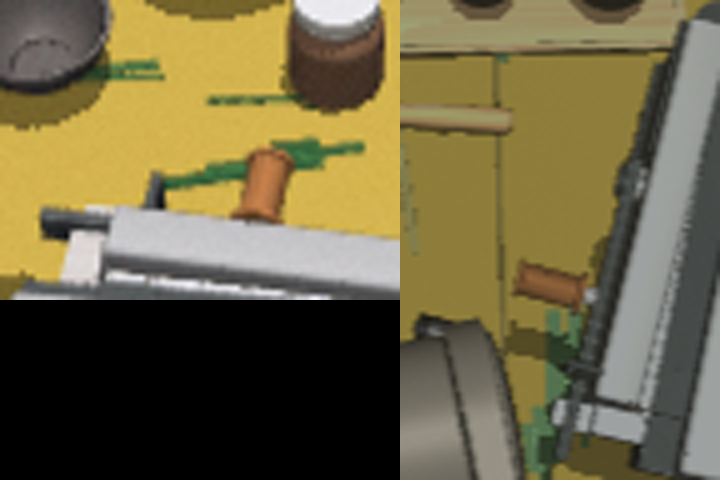

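The bar lies inside the catch with the striker lip outside it (right view, around (570,410)), and the knob is free. I'll check that the bar is level from the top depth, and hand in if it is.

```bash
python3 - <<'E'
from h import *
z=np.load('pics/top13.npz');im,d=z['im'],z['d'];W=cloud('top',d)
H=np.array([705.9,-130.5]);n=np.array([.2358,.9718]);e=np.array([-.9718,.2359])
A=(W[...,:2]-H)@e;O=(W[...,:2]-H)@n;Z=W[...,2]
m=(A>125)&(A<300)&(abs(O-(23+.045*A))<4)&(Z>205)&(Z<250)
p=cv2.fitLine(np.stack([A[m],Z[m]],1).astype(np.float32),cv2.DIST_HUBER,0,.01,.01).ravel()
s=p[1]/p[0];print(m.sum(),'slope',s)
if abs(s)<.025: print(env.hand_in())
E
```

```text
207 slope 0.0034898932
the job is handed in; nothing more can be done
None
```

The kiln door is shut on its seal with the latch bar level in the catch behind the striker lip, the arm is clear, and the job is handed in (no verdict returned); the first grip slipped off the knob and pressed down on it at about 41 N before I regrasped.

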